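Hold a pad of slips home in the stack cutter

ROBOT

A 6-joint arm with a two-finger parallel gripper is mounted at the origin on the work surface. World frame = base frame: x ahead of the robot, y to its left, z up, the work surface at z = 0. Lengths are in m, angles in rad, forces in N, time in s.
With the tool pointing down it reaches from about 0.375 to 0.9 m from the base axis. Payload 3.1 kg.
Tool frame: the origin (TCP) lies between the finger pads; the fingertips stand 17 mm ahead of it and the grasp point (between the pads) lies 2 mm behind it (robot.nose_length is the distance from the TCP to the fingertips, in m); z points along the fingers, y is the line along which they close (so a half turn about z gives the same grasp; the last joint's range is limited). The gripper opens to 87 mm and grips with 3 to 60 N. Pads are 19 mm wide; open, the fingers measure 117 mm over their backs; the gripper's body (75 mm by 190 mm) begins 51 mm behind the grasp point.
Start: joints at [1.161, 0.527, 1.433, -0, 1.181, -0.178], TCP at [0.144, 0.608, 0.24] pointing down, gripper open.
Joint ranges: [-3.08, 3.08], [-0.75, 2.2], [0.22, 2.44], [-1.43, 4.57], [0, 2.65], [-2.85, 2.85]. Speed limits (rad/s): [2.79, 2.79, 3.14, 3.14, 3.14, 3.14].

INTERFACE

Orientations are given as a unit quaternion [x, y, z, w].
In Python, from rig import robot, cams gives the robot as it stands.
- The arm moves only by the shell command python3 -m pendant 'ROWS' [FORCE]. ROWS is JSON, a list of rows, each an object with "jaw": the opening, from 0 (shut) to 1 (fully open); "linear": the shift along the tool's x, y, z in cm, a list of three; "twist": the turn about the tool's z in degrees. A call has 1 to 12 rows; each row shifts and turns the commanded pose from where the row before left it, along the tool's axes as they then stand; what a row does not reach is not made up. A row lasts 1/12 s, in which the tool goes at most 41.7 mm and 7.16 degrees, less where a joint would pass 70% of its speed; a pose out of reach is approached as far as the arm can. A call is refused whole if a number of a shift passes 4.17 or a number of a turn 7.16, either way. A call with a gripper value outside its range is refused whole. The fingers move at their own pace and stop on an object; FORCE is the grip in N (left out, the last holds). Time passes only in rows, so rows that do not move let the fingers close. It gives the time, the measured TCP pose, the force, the opening and the grip force at its end, in the units of the state.
- robot.get_obs(): the state, without advancing time (a new reading comes with each control period).
- cams.camera(name): name is "scene" or "side" or "wrist"; returns a dict with "color" (480x640x3 uint8, blue, green, red), "depth" (480x640 float32, m along the optical axis (not along the pixel's ray), 0 where there is no reading), "fov_y" (degrees; the focal length in pixels is half the picture's height over the tangent of half this angle, whatever the lens; pixels are square), "cx", "cy" (the principal point, pixels), "view" (4x4, takes a point from world to camera coordinates). Camera axes: x right, y down, z forward; pixel columns grow to the right and rows downward; lengths in m; the calibration is good to about 2 mm. A picture is of the moment at which its call begins.
- robot.hand_in(): hands the job in; it is judged then, once.
The state is a dict: "time": time; "q": joint angles; "joint_velocities": joint speeds; "joint_torque": joint torques, N m; "position": TCP position; "tool_rot": TCP orientation; "ft_force": force on the tool from outside, world axes, zero at the start; "moment": the same for the moment, N m; "grip_width": finger opening in m; "grip_force": force on a finger pad.
Only numpy, scipy, OpenCV 4.12 (cv2) and the standard library are available. Lean on these libraries where they do the work, as an engineer would, in place of code of your own. Each camera call takes 0.05 s, during which the arm holds its last target. There are 200 camera calls.

TASK

Set the long narrow pad of slips up in the stack cutter and hold it ready for the cut: pick it up from the bench, lay it flat on the cutter's front table and slide it in under the raised clamp bar until its leading end meets the back gauge, with its long side flat against the side fence. Then, with one diagonal push on the part that is still in front of the knife, press it firmly against the fence and down on the table together, and finish while still pushing: do not let go. Keep your hand in front of the knife, never under the clamp, and leave the raised knife arm and the other things lying about where they are.

Things in the scene. Friction and masses are not known exactly. Their poses are not given: they have to be found in the camera images.
- pad_center (a point): Centre (half-way up) of the pad to be cut: a glued, rigid block of white paper slips on thin grey board, 50 mm wide (its x), 210 mm long (its y), 38 mm thick (its z), about 0.32 kg, flat on the bench to the left of the cutter, its y within 35 degrees of the cutter's y. Either end may lead. It slides easily on the cutter (friction about 0.35).
- cutter: The bench stack cutter (paper guillotine), grey, side-on to the robot, fixed. Origin at bench height under the machine. Flat bed 340 mm wide (x, -170 to +170), y from -200 to +220 mm, its top 35 mm above the bench. Knife line at y = +5 mm: the front table, where work is laid, runs from there to y = +220 mm; work is fed along -y. The clamp stands across the bed in x, just behind the knife line.
- clamp (a point): Middle of the underside of the raised clamp bar, 52 mm above the bed, at the cutter's x = 0, y = -25 mm; axes as the cutter's. The bar is 262 mm long (x) and 34 mm deep (y), under a crosshead of 40 mm depth whose top is 153 mm above the bench; end frames at |x| = 134 to 162 mm carry it. A handwheel on top (36 mm radius) reaches 227 mm above the bench.
- fence: The side fence (side lay) on the front table, on the far side from the robot: a low aluminium bar, 180 mm long (its y), 22 mm wide, 14 mm high above the bed. Origin in the middle of its guiding face, at bed level; the face is its plane x = 0 and looks to its -x; axes parallel to the cutter's. A pad lying flush has its centre at x = -25 mm here.
- gauge: The back gauge (stop) on the rear table: an upright steel strip across the machine, 185 mm wide (its x), 34 mm high above the bed, set at a different depth each time. Origin in the middle of its stop face, at bed level; the face is its plane y = 0 and looks to its +y (towards the front table); axes parallel to the cutter's. A pad that meets it has its centre at y = +105 mm here.
- knife (a joint): The knife arm, hinged at the far end frame at the cutter's y = +12 mm, parked almost upright on the far side (it reaches about 0.5 m above the bench): 0 = raised, grows (rad) as it is pulled down. Stiff; leave it.
- short_pad: Bystander: an already cut short pad, 50 x 80 x 20 mm, lying on the near side of the cutter's front table. Origin at its underside.
- stapler: Bystander: black desk stapler, 150 mm long, 55 mm high, on the bench behind the pad. Origin at its underside.
- tape_dispenser: Bystander: grey tape dispenser, 150 x 55 mm, 80 mm high. Origin at its underside.
- mug: Bystander: white mug, 80 mm across, 90 mm high. Origin at its underside.
- note_block: Bystander: square block of note paper, 90 x 90 x 45 mm, nearer the robot than the pad. Origin at its underside.
- slide_box: Bystander: flat grey microscope-slide box, 100 x 140 x 34 mm, nearer the robot than the pad. Origin at its underside.
- pen_pot: Bystander: round dark steel pot 72 mm across with pens, 170 mm high, behind the cutter's far corner. Origin at its underside.
- glue_bottle: Bystander: white bottle, 52 mm across, 140 mm high, beyond the cutter's rear end. Origin at its underside.
Not all that is in view belongs to the job. There is more than one size of the part that bears pad_center; the job needs the larger.

How it is judged:
By the outcome, as a careful person would: the job done as asked, in the order asked, and still so for the second after the job is handed in, while the arm keeps its last pose, push and grip.
It also fails if it takes over 51 s, if anything falls off the work surface, if the arm or the gripper's body presses on something with over 40 N, if the wrist force passes 120 N, or if a joint passes its speed limit or range.

## Working session

There is one attempt and no reset: what is moved stays moved. The work goes in short steps, Python scripts to look and compute and a shell command to move; the robot and the scene stay as the last step left them, time stands still between calls to the robot, and variables do not carry over. Pictures are saved under pics/ and viewed, at most 10 in all, crops included, and the job is handed in when it is done.

```bash
mkdir -p pics; ls; cat > h.py <<'E'
import numpy as np, cv2
from rig import robot, cams
from scipy.spatial.transform import Rotation as R
def snap(n,save=None):
    c=cams.camera(n); f=240/np.tan(np.radians(c['fov_y'])/2)
    d=c['depth'].astype(float); v,u=np.mgrid[:480,:640]
    P=np.stack([(u-c['cx'])/f*d,(v-c['cy'])/f*d,d,np.ones_like(d)],-1)
    W=(P@np.linalg.inv(c['view']).T)[...,:3]; W[d==0]=np.nan
    if save: cv2.imwrite('pics/'+save,c['color']); np.save('pics/'+save+'.npy',W); np.save('pics/'+save+'_v.npy',np.array([f,c['cx'],c['cy'],*c['view'].ravel()]))
    return c['color'],W
E
python3 - <<'E'
from h import *
for n in('scene','side'): snap(n,n+'0.png')
o=robot.get_obs();print({k:np.round(v,3) for k,v in o.items()})
a,b=[cv2.imread(f'pics/{n}0.png') for n in('scene','side')]
E
```

```text
pics
{'time': np.float64(0.1), 'q': array([ 1.161,  0.528,  1.434,  0.   ,  1.181, -0.178]), 'joint_velocities': array([ 0.002, -0.002, -0.005,  0.001,  0.   ,  0.002]), 'joint_torque': array([ -0.   , -44.099, -17.715,   0.063,   0.053,  -0.   ]), 'position': array([0.143, 0.608, 0.239]), 'tool_rot': array([ 0.116,  0.993, -0.001, -0.   ]), 'ft_force': array([-0.415, -0.272,  0.489]), 'moment': array([ 0.024, -0.015,  0.073]), 'grip_force': np.float64(0.0), 'grip_width': np.float64(0.087)}
```

View pics/scene0.png

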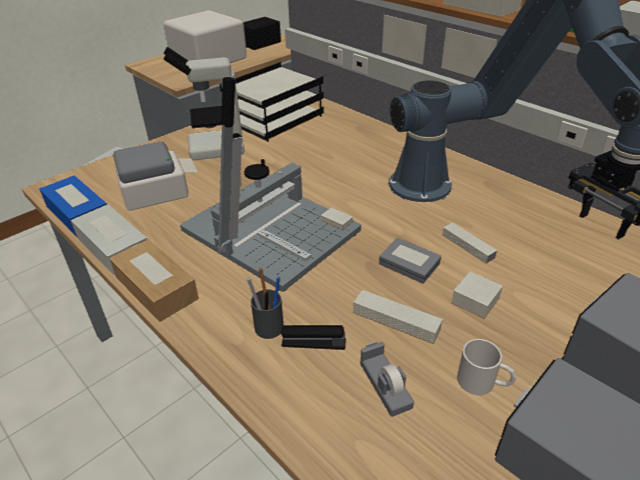

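View pics/side0.png

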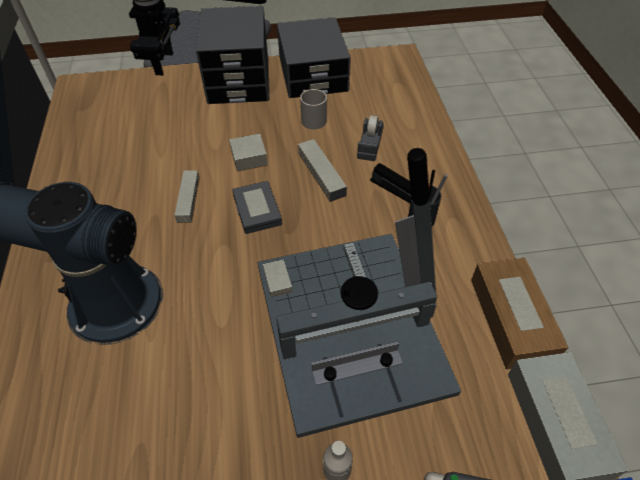

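Scene shows pad candidates: the long pad at scene (398,315) / side (322,170). A smaller pad is at scene (470,241) / side (187,196). The note block is at scene (477,293), and the short pad on the table is at scene (336,216). I choose the long one at scene (398,315). In the side view, the gauge is at about (357,362), the fence at (355,262) and the clamp bar at (360,305).

```bash
python3 - <<'E'
from h import *
S=np.load('pics/side0.png.npy'); C=np.load('pics/scene0.png.npy')
def rect(W,m,l):
    p=W[m][:,:2].astype(np.float32); r=cv2.minAreaRect(p); 
    print(l,len(p),'c',np.round(r[0],4),'sz',np.round(r[1],4),'ang',round(r[2],2),'z',np.round(np.percentile(W[m][:,2],[10,50,90]),4))
def box(W,u0,u1,v0,v1,z0,z1):
    m=np.zeros((480,640),bool); m[v0:v1,u0:u1]=1; return m&(W[...,2]>z0)&(W[...,2]<z1)
rect(S,box(S,290,352,130,205,.030,.046),'pad side')
rect(C,box(C,345,445,285,345,.030,.046),'pad scene')
rect(S,box(S,170,202,165,225,.015,.06),'small side')
rect(S,box(S,250,470,230,435,.028,.039),'bed side')
rect(C,box(C,175,365,170,290,.028,.039),'bed scene')
rect(S,box(S,340,372,240,280,.044,.056),'fence side')
rect(C,box(C,255,315,225,262,.044,.056),'fence scene')
rect(S,box(S,305,405,338,375,.062,.076),'gauge side')
rect(S,box(S,258,295,255,297,.050,.06),'short side')
rect(S,box(S,255,440,270,340,.135,.160),'crosshead side')
rect(C,box(C,225,310,155,255,.135,.160),'crosshead scene')
# ortho top view
img=np.zeros((600,700,3),np.uint8); col=cv2.imread('pics/side0.png')
ok=np.isfinite(S[...,2]); x=S[...,0];y=S[...,1]
print(np.nanmin(x),np.nanmax(x),np.nanmin(y),np.nanmax(y))
E
python3 -c "
import cv2
a=cv2.imread('pics/side0.png')[120:440,150:480];b=cv2.imread('pics/scene0.png')[190:350,170:510]
import numpy as np
a=cv2.resize(a,None,fx=1.8,fy=1.8,interpolation=3)
cv2.imwrite('pics/crop1.png',a)"
```

```text
pad side 1060 c [0.5376 0.3423] sz [0.0532 0.2143] ang 16.62 z [0.0347 0.0382 0.0414]
pad scene 1483 c [0.5826 0.3604] sz [0.1538 0.2123] ang 19.68 z [0.033  0.0357 0.0383]
small side 794 c [0.167  0.3023] sz [0.1713 0.0418] ang 82.16 z [0.024  0.0298 0.0329]
bed side 18034 c [ 0.5335 -0.1468] sz [0.3503 0.4234] ang 6.17 z [0.0326 0.0352 0.0376]
bed scene 6788 c [ 0.5252 -0.155 ] sz [0.5596 0.5057] ang 64.61 z [0.0302 0.0328 0.0356]
fence side 326 c [0.5655 0.0017] sz [0.0234 0.1018] ang 6.53 z [0.0465 0.0491 0.0518]
fence scene 320 c [ 0.5712 -0.0353] sz [0.0261 0.1828] ang 5.42 z [0.045  0.0469 0.0491]
gauge side 362 c [ 0.5226 -0.2571] sz [0.1853 0.0398] ang 6.51 z [0.0637 0.0683 0.0712]
short side 649 c [ 0.3805 -0.0184] sz [0.0503 0.0841] ang 7.62 z [0.0526 0.0552 0.0576]
crosshead side 3263 c [ 0.5391 -0.1747] sz [0.3398 0.0594] ang 6.53 z [0.1422 0.1524 0.1551]
crosshead scene 950 c [ 0.5372 -0.1749] sz [0.3311 0.0582] ang 10.48 z [0.1397 0.1493 0.1532]
-0.9469852157844243 2.316506015377932 -0.5482338121297987 2.372103411907201
```

View pics/crop1.png

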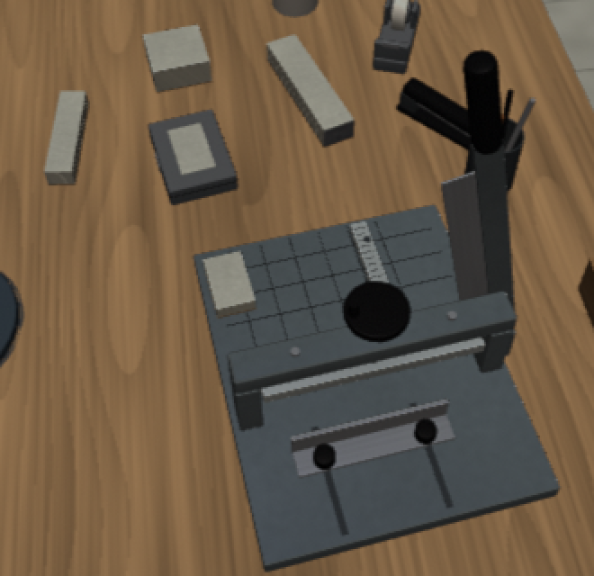

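The crop confirms the long narrow pad at crop (310,88), with the shorter lookalike at (67,137). The gauge face is the strip at (370,425) and the fence is at (370,255). I'll move above the pad at a point 50 mm from its centre towards the trailing end.

```bash
python3 -m pendant '[{"jaw":1,"linear":[-3.5,-1.04,0],"twist":0},{"jaw":1,"linear":[-3.5,-1.04,0],"twist":0},{"jaw":1,"linear":[-3.5,-1.04,0],"twist":0},{"jaw":1,"linear":[-3.5,-1.04,0],"twist":0},{"jaw":1,"linear":[-3.5,-1.04,0],"twist":0},{"jaw":1,"linear":[-3.5,-1.04,0],"twist":0},{"jaw":1,"linear":[-3.5,-1.04,0],"twist":0},{"jaw":1,"linear":[-3.5,-1.04,0],"twist":0},{"jaw":1,"linear":[-3.5,-1.04,0],"twist":0},{"jaw":1,"linear":[-3.5,-1.04,0],"twist":0},{"jaw":1,"linear":[-3.5,-1.04,0],"twist":0},{"jaw":1,"linear":[-3.5,-1.04,0],"twist":0}]' 60
python3 -m pendant '[{"jaw":1,"linear":[0,0,0],"twist":6.7},{"jaw":1,"linear":[0,0,0],"twist":6.7},{"jaw":1,"linear":[0,0,0],"twist":6.7},{"jaw":1,"linear":[0,0,0],"twist":6.7},{"jaw":1,"linear":[0,0,0],"twist":6.7},{"jaw":1,"linear":[0,0,0],"twist":6.7},{"jaw":1,"linear":[0,0,0],"twist":6.7},{"jaw":1,"linear":[0,0,0],"twist":6.7},{"jaw":1,"linear":[0,0,0],"twist":6.5},{"jaw":1,"linear":[0,0,0],"twist":0}]'
cat >> h.py <<'E'
def pose():
    o=robot.get_obs(); M=R.from_quat(o['tool_rot']).as_matrix()
    print('t',round(float(o['time']),2),'p',np.round(o['position'],4),'yaw_y',round(np.degrees(np.arctan2(M[1,1],M[0,1])),2),'tilt',np.round(M[:2,2],3),'F',np.round(o['ft_force'],1),'w',round(float(o['grip_width']),4),'gf',o['grip_force'])
    return o,M
def togo(p):
    o,M=pose(); print('togo tool cm',np.round(100*M.T@(np.array(p)-o['position']),2))
E
python3 - <<'E'
from h import *
pose(); c,W=snap('wrist','w1.png')
m=(W[...,2]>.032)&(W[...,2]<.043)
n,l,st,ce=cv2.connectedComponentsWithStats(m.astype(np.uint8))
for i in range(1,n):
    if st[i,4]>800:
        p=W[l==i]; print(st[i],np.round(np.median(p,0),4),cv2.minAreaRect(p[:,:2].astype(np.float32)))
E
```

```text
time: 1.1
position: [0.5247, 0.389, 0.239]
tool_rot: [0.116, 0.993, -0.0, -0.001]
ft_force: [0.5, 1.2, -0.2]
grip_width: 0.0866
grip_force: 0.0
time: 1.93
position: [0.5233, 0.3902, 0.2389]
tool_rot: [0.598, 0.801, -0.001, -0.0]
ft_force: [1.2, 0.3, 0.2]
grip_width: 0.0873
grip_force: 0.0
t 1.93 p [0.5233 0.3902 0.2389] yaw_y 16.51 tilt [-0.001 -0.001] F [1.2 0.3 0.2] w 0.0873 gf 0.0
[ 296  156   63  158 9481] [0.5258 0.3832 0.0387] ((0.52671217918396, 0.37861353158950806), (0.050113581120967865, 0.13426128029823303), 16.659730911254883)
[  32  254  117   60 3539] [0.3591 0.2886 0.0346] ((0.3409993350505829, 0.2790849208831787), (0.09971555322408676, 0.046672262251377106), 9.337777137756348)
[ 300  355   56   36 1986] [0.5624 0.2596 0.0387] ((0.5624107718467712, 0.2592185139656067), (0.049873482435941696, 0.03678020462393761), 16.781103134155273)
```

View pics/w1.png

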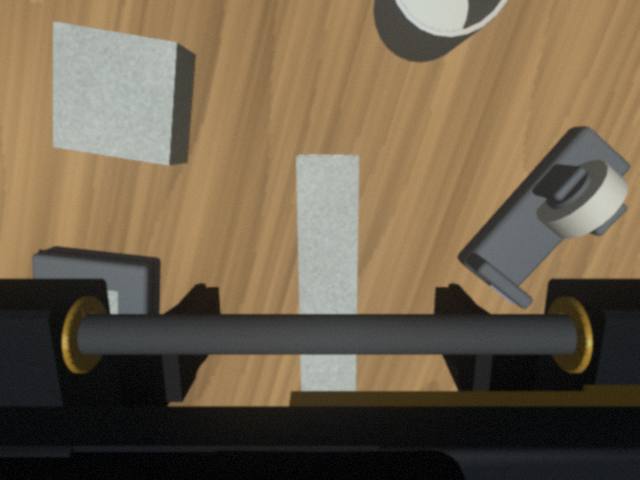

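The wrist view shows the pad centred between the fingers (columns 298–358), and the dispenser and box are clear of them. Descending and gripping.

```bash
python3 -m pendant '[{"jaw":1,"linear":[0,0,3.6],"twist":0},{"jaw":1,"linear":[0,0,3.6],"twist":0},{"jaw":1,"linear":[0,0,3.6],"twist":0},{"jaw":1,"linear":[0,0,3.6],"twist":0},{"jaw":1,"linear":[0,0,3.0],"twist":0},{"jaw":1,"linear":[0,0,1.7],"twist":0},{"jaw":1,"linear":[0,0,1.2],"twist":0},{"jaw":1,"linear":[0,0,0],"twist":0},{"jaw":0,"linear":[0,0,0],"twist":0},{"jaw":0,"linear":[0,0,0],"twist":0},{"jaw":0,"linear":[0,0,0],"twist":0},{"jaw":0,"linear":[0,0,0],"twist":0}]' 60
python3 -m pendant '[{"jaw":0,"linear":[0,0,0],"twist":0},{"jaw":0,"linear":[0,0,0],"twist":0},{"jaw":0,"linear":[0,0,0],"twist":0},{"jaw":0,"linear":[0,0,0],"twist":0},{"jaw":0,"linear":[0,0,0],"twist":0}]' 60
python3 - <<'E'
from h import *
pose()
S=np.load('pics/side0.png.npy'); C=np.load('pics/scene0.png.npy')
# cutter fits: local coordinates with yaw a about rough origin
a=np.radians(6.4);o=np.array([.5346,-.1567]);ex=np.array([np.cos(a),np.sin(a)]);ey=np.array([-ex[1],ex[0]])
for n,W in(('side',S),('scene',C)):
    x=(W[...,:2]-o)@ex;y=(W[...,:2]-o)@ey;z=W[...,2]
    m=(z>.042)&(z<.055)&(x>.02)&(x<.09)&(y>.0)&(y<.25)
    print(n,'fence x by y:',[(round(y0,2),np.round(np.percentile(x[m&(y>y0)&(y<y0+.03)],[5,50,95]),4).tolist()) for y0 in np.arange(.03,.22,.03) if (m&(y>y0)&(y<y0+.03)).sum()>8], 'y',np.round(np.percentile(y[m],[1,99]),4))
    m=(z>.030)&(z<.040)&(abs(x)<.2)
    print('bed x edge',np.round(np.percentile(x[m],[.2,99.8]),4),'y',np.round(np.percentile(y[m&(abs(x)<.15)],[.2,99.8]),4))
    m=(z>.055)&(z<.072)&(abs(x)<.12)&(y<-.05)&(y>-.2)
    print('gauge y by x',[(round(x0,2),int((m&(x>x0)&(x<x0+.03)).sum()),np.round(np.percentile(y[m&(x>x0)&(x<x0+.03)],[5,50,95]),4).tolist()) for x0 in np.arange(-.12,.1,.03) if (m&(x>x0)&(x<x0+.03)).sum()>8])
    m=(z>.140)&(z<.16)&(abs(x)<.16)&(y<.05)&(y>-.1)
    print('cross y by x',[(round(x0,2),np.round(np.percentile(y[m&(x>x0)&(x<x0+.03)],[5,50,95]),4).tolist()) for x0 in np.arange(-.16,.15,.03) if (m&(x>x0)&(x<x0+.03)).sum()>8])
E
```

```text
time: 2.98
position: [0.5246, 0.3909, 0.0383]
tool_rot: [0.597, 0.802, 0.001, 0.001]
ft_force: [-0.3, -0.6, -0.4]
grip_width: 0.0682
grip_force: 0.0
time: 3.4
position: [0.5239, 0.3905, 0.0372]
tool_rot: [0.597, 0.802, 0.0, 0.0]
ft_force: [0.1, -0.4, 4.2]
grip_width: 0.0495
grip_force: 60.0
t 3.4 p [0.5239 0.3905 0.0372] yaw_y 16.62 tilt [0.001 0.   ] F [ 0.1 -0.4  4.2] w 0.0495 gf 60.0009959936142
side fence x by y: [(np.float64(0.09), [0.0385, 0.0503, 0.0582]), (np.float64(0.12), [0.0376, 0.0477, 0.0582]), (np.float64(0.15), [0.0377, 0.0474, 0.0583]), (np.float64(0.18), [0.038, 0.0477, 0.0581])] y [0.1063 0.2036]
bed x edge [-0.1887  0.1852] y [-0.2014  0.874 ]
gauge y by x [(np.float64(-0.12), 90, [-0.1085, -0.0853, -0.0806]), (np.float64(-0.09), 161, [-0.113, -0.0931, -0.0812]), (np.float64(-0.06), 78, [-0.0868, -0.085, -0.0804]), (np.float64(-0.03), 76, [-0.0866, -0.0849, -0.0808]), (np.float64(0.0), 95, [-0.1081, -0.0857, -0.0807]), (np.float64(0.03), 148, [-0.1132, -0.0933, -0.0817]), (np.float64(0.06), 22, [-0.0877, -0.0853, -0.0802])]
cross y by x [(np.float64(-0.16), [-0.04
[... 742 characters left out ...]
 0.0524, 0.0613]), (np.float64(0.18), [0.0406, 0.0513, 0.0622])] y [0.0287 0.2065]
bed x edge [-0.1931  0.1937] y [-1.7721  0.7915]
gauge y by x []
cross y by x [(np.float64(-0.16), [-0.0366, -0.0159, -0.0013]), (np.float64(-0.13), [-0.038, -0.0127, -0.0017]), (np.float64(-0.1), [-0.0377, -0.0172, -0.0011]), (np.float64(-0.07), [-0.0388, -0.0141, -0.0012]), (np.float64(-0.04), [-0.0347, -0.0117, -0.0008]), (np.float64(-0.01), [-0.0395, -0.0145, -0.0021]), (np.float64(0.02), [-0.0388, -0.0161, -0.0019]), (np.float64(0.05), [-0.0302, -0.0082, -0.0015]), (np.float64(0.08), [-0.0064, -0.0053, 0.0136]), (np.float64(0.11), [-0.0362, 0.0137, 0.0165]), (np.float64(0.14), [-0.0397, -0.0188, 0.0194])]
```

Gripped at 60 N. Next: lift, carry over the front table and align to the cutter yaw of about 6.4°. Then look before lowering.

```bash
python3 -m pendant '[{"jaw":0,"linear":[0,0,-1.5],"twist":0},{"jaw":0,"linear":[0,0,-3.5],"twist":0},{"jaw":0,"linear":[0,0,-3.5],"twist":0},{"jaw":0,"linear":[0,0,-2.5],"twist":0},{"jaw":0,"linear":[-2,-0.6,0],"twist":0},{"jaw":0,"linear":[-3.3,-1,0],"twist":0},{"jaw":0,"linear":[-3.3,-1,0],"twist":0},{"jaw":0,"linear":[-3.3,-1,0],"twist":0},{"jaw":0,"linear":[-3.3,-1,0],"twist":0},{"jaw":0,"linear":[-3.3,-1,0],"twist":0},{"jaw":0,"linear":[-3.3,-1,0],"twist":0},{"jaw":0,"linear":[-3.3,-1,0],"twist":0}]' 60
python3 -m pendant '[{"jaw":0,"linear":[-3.3,-1,0],"twist":0},{"jaw":0,"linear":[-3.3,-1,0],"twist":0},{"jaw":0,"linear":[-3,-0.9,0],"twist":0},{"jaw":0,"linear":[-1.5,-0.4,0],"twist":0},{"jaw":0,"linear":[0,0,0],"twist":4},{"jaw":0,"linear":[0,0,0],"twist":4},{"jaw":0,"linear":[0,0,0],"twist":2.2},{"jaw":0,"linear":[0,0,0],"twist":0},{"jaw":0,"linear":[0,0,0],"twist":0}]' 60
python3 - <<'E'
from h import *
togo([.5217,.0079,.0722])
for n in('wrist','scene'): snap(n,n+'2.png')
a,b=[cv2.imread(f'pics/{n}2.png') for n in('wrist','scene')]
b=cv2.resize(b[150:310,150:400],(640,410),interpolation=3)
cv2.imwrite('pics/c2.png',cv2.resize(np.vstack([a[:190],b]),None,fx=1,fy=1))
E
```

```text
time: 4.4
position: [0.5216, 0.1266, 0.1459]
tool_rot: [0.597, 0.802, -0.0, -0.001]
ft_force: [0.4, -0.2, -2.8]
grip_width: 0.0496
grip_force: 60.0
time: 5.15
position: [0.5222, 0.0123, 0.146]
tool_rot: [0.666, 0.746, -0.0, -0.001]
ft_force: [0.1, 0.1, -2.3]
grip_width: 0.0495
grip_force: 60.0
t 5.15 p [0.5222 0.0123 0.146 ] yaw_y 6.47 tilt [-0.001  0.   ] F [ 0.1  0.1 -2.3] w 0.0495 gf 59.99879837036133
togo tool cm [-0.44 -0.09  7.38]
```

View pics/c2.png

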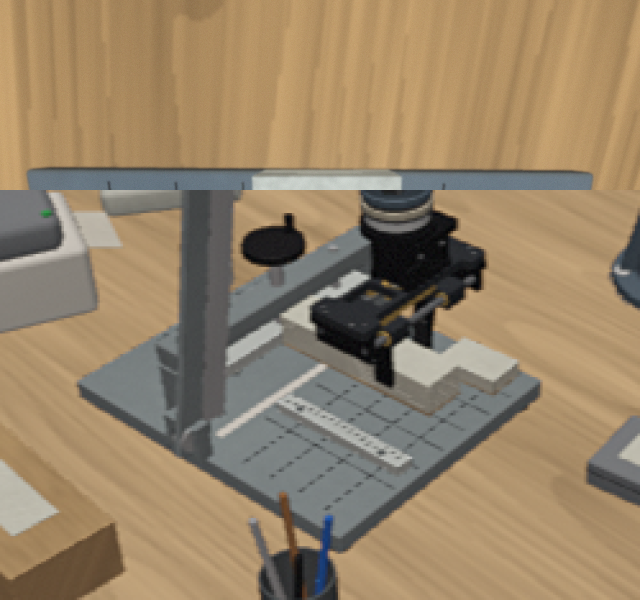

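The wrist view (upper part) shows the bed edge horizontal, so yaw matches. The scene crop shows the pad level over the front table, between the fence at (345,425) and the short pad at (480,365). Lowering.

```bash
python3 -m pendant '[{"jaw":0,"linear":[-0.4,-0.1,2],"twist":0},{"jaw":0,"linear":[0,0,2.5],"twist":0},{"jaw":0,"linear":[0,0,1.7],"twist":0},{"jaw":0,"linear":[0,0,0.7],"twist":0},{"jaw":0,"linear":[0,0,0.1],"twist":0},{"jaw":0,"linear":[0,0,0.1],"twist":0},{"jaw":0,"linear":[0,0,0.1],"twist":0},{"jaw":0,"linear":[0,0,0],"twist":0}]' 60
python3 -m pendant '[{"jaw":0,"linear":[0,0,0.1],"twist":0},{"jaw":0,"linear":[0,0,0],"twist":0}]' 60
python3 - <<'E'
from h import *
pose()
c,W=snap('scene','s3.png')
a=np.radians(6.4);o=np.array([.5346,-.1567]);ex=np.array([np.cos(a),np.sin(a)]);ey=np.array([-ex[1],ex[0]])
x=(W[...,:2]-o)@ex;y=(W[...,:2]-o)@ey;z=W[...,2]
m=(z>.064)&(z<.085)&(x>-.06)&(x<.06)&(y>0)&(y<.25)
A=np.c_[x[m],y[m],np.ones(m.sum())];print(m.sum(),np.percentile(x[m],[2,98]),np.percentile(y[m],[1,99]))
for y0 in np.arange(0,.24,.02):
    k=m&(y>y0)&(y<y0+.02)
    if k.sum()>15: print(round(y0,2),k.sum(),np.round(np.percentile(z[k],[25,50,75]),4))
E
```

```text
time: 5.92
position: [0.523, 0.0081, 0.0754]
tool_rot: [0.666, 0.746, 0.001, 0.001]
ft_force: [0.8, 0.1, -2.8]
grip_width: 0.0496
grip_force: 60.0
time: 6.08
position: [0.5226, 0.0081, 0.0742]
tool_rot: [0.666, 0.746, 0.0, 0.001]
ft_force: [-0.6, -0.5, -2.9]
grip_width: 0.0495
grip_force: 60.0
t 6.08 p [0.5226 0.0081 0.0742] yaw_y 6.43 tilt [ 0.001 -0.   ] F [-0.6 -0.5 -2.9] w 0.0495 gf 59.998698234558105
521 [-0.02142407  0.04076504] [0.01324786 0.2247713 ]
0.0 33 [0.0705 0.0716 0.0732]
0.02 67 [0.0705 0.0719 0.0734]
0.04 23 [0.0666 0.0705 0.0732]
0.16 130 [0.0716 0.0734 0.0757]
0.18 99 [0.0712 0.0728 0.0741]
0.2 104 [0.0708 0.0727 0.0743]
0.22 46 [0.0667 0.0709 0.0736]
```

```bash
python3 -m pendant '[{"jaw":0,"linear":[0,0,0.1],"twist":0},{"jaw":0,"linear":[0,0,0],"twist":0}]' 60; python3 -m pendant '[{"jaw":0,"linear":[0,0,0.1],"twist":0},{"jaw":0,"linear":[0,0,0],"twist":0}]' 60;  python3 -c "
from h import *
pose()"
```

```text
time: 6.3
position: [0.5222, 0.0082, 0.0727]
tool_rot: [0.666, 0.746, 0.0, 0.0]
ft_force: [0.6, -0.8, -1.5]
grip_width: 0.0492
grip_force: 60.0
time: 6.47
position: [0.5223, 0.0082, 0.0722]
tool_rot: [0.666, 0.746, 0.0, 0.0]
ft_force: [-1.5, -0.6, 3.6]
grip_width: 0.0497
grip_force: 60.0
t 6.47 p [0.5223 0.0082 0.0722] yaw_y 6.42 tilt [ 0.001 -0.   ] F [-1.5 -0.6  3.6] w 0.0497 gf 60.00078320503235
```

Touchdown felt. Now sliding in along −y (tool −x), slowing before the gauge.

```bash
python3 -m pendant '[{"jaw":0,"linear":[-1,0,0],"twist":0},{"jaw":0,"linear":[-1.5,0,0],"twist":0},{"jaw":0,"linear":[-1.5,0,0],"twist":0},{"jaw":0,"linear":[-1.5,0,0],"twist":0},{"jaw":0,"linear":[-1.5,0,0],"twist":0},{"jaw":0,"linear":[-0.7,0,0],"twist":0},{"jaw":0,"linear":[0,0,0],"twist":0},{"jaw":0,"linear":[0,0,0],"twist":0}]' 60; python3 - <<'E'
from h import *
o,M=pose()
a=np.radians(6.4);e=np.array([[np.cos(a),np.sin(a)],[-np.sin(a),np.cos(a)]]);print('local',e@(o['position'][:2]-[.5346,-.1567]))
snap('side','s4.png'); i=cv2.imread('pics/s4.png')[220:420,240:480]; cv2.imwrite('pics/c4.png',cv2.resize(i,None,fx=2.5,fy=2.5,interpolation=3))
E
```

```text
time: 7.13
position: [0.5319, -0.0699, 0.0721]
tool_rot: [0.666, 0.746, 0.0, 0.002]
ft_force: [-0.0, -3.4, 5.1]
grip_width: 0.0494
grip_force: 60.0
t 7.13 p [ 0.5319 -0.0699  0.0721] yaw_y 6.42 tilt [ 0.003 -0.002] F [-0.  -3.4  5.1] w 0.0494 gf 60.00331521034241
local [0.00695832 0.08654375]
```

View pics/c4.png

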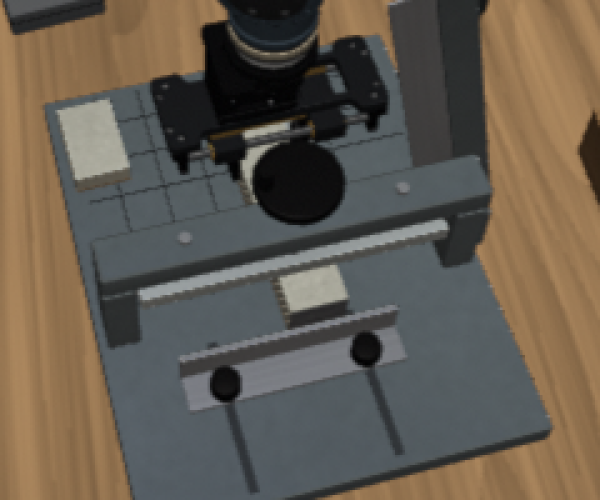

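The side crop shows the pad's leading end at (320,300) through under the clamp, a few mm short of the gauge at (300,335). Creeping in.

```bash
python3 -m pendant '[{"jaw":0,"linear":[-0.4,0,0],"twist":0},{"jaw":0,"linear":[-0.4,0,0],"twist":0},{"jaw":0,"linear":[0,0,0],"twist":0},{"jaw":0,"linear":[0,0,0],"twist":0}]' 60; for i in 1; do python3 -m pendant '[{"jaw":0,"linear":[-0.15,0,0],"twist":0},{"jaw":0,"linear":[0,0,0],"twist":0}]'; python3 -m pendant '[{"jaw":0,"linear":[-0.15,0,0],"twist":0},{"jaw":0,"linear":[0,0,0],"twist":0}]'; done | grep -E "pos|ft"
```

```text
time: 7.52
position: [0.5319, -0.0757, 0.0721]
tool_rot: [0.666, 0.746, 0.0, 0.0]
ft_force: [-0.8, -0.1, 7.0]
grip_width: 0.0495
grip_force: 60.0
position: [0.5319, -0.0765, 0.0721]
ft_force: [-1.0, 1.9, 6.2]
position: [0.532, -0.0779, 0.0721]
ft_force: [-0.6, 1.9, 7.8]
```

```bash
for i in 1; do python3 -m pendant '[{"jaw":0,"linear":[-0.15,0,0],"twist":0},{"jaw":0,"linear":[0,0,0],"twist":0}]';python3 -m pendant '[{"jaw":0,"linear":[-0.15,0,0],"twist":0},{"jaw":0,"linear":[0,0,0],"twist":0}]'; python3 -m pendant '[{"jaw":0,"linear":[-0.15,0,0],"twist":0},{"jaw":0,"linear":[0,0,0],"twist":0}]'; done | grep -E "pos|ft"
```

```text
position: [0.5321, -0.0793, 0.0721]
ft_force: [-0.8, 2.6, 7.4]
position: [0.5323, -0.0808, 0.0721]
ft_force: [0.1, 2.9, 7.0]
position: [0.5324, -0.0821, 0.0721]
ft_force: [-0.5, 3.8, 7.5]
```

```bash
for i in 1; do python3 -m pendant '[{"jaw":0,"linear":[-0.15,0,0],"twist":0},{"jaw":0,"linear":[0,0,0],"twist":0}]';python3 -m pendant '[{"jaw":0,"linear":[-0.15,0,0],"twist":0},{"jaw":0,"linear":[0,0,0],"twist":0}]'; python3 -m pendant '[{"jaw":0,"linear":[-0.15,0,0],"twist":0},{"jaw":0,"linear":[0,0,0],"twist":0}]'; done | grep -E "pos|ft"; python3 - <<'E'
from h import *
c,W=snap('side','s5.png')
a=np.radians(6.4);o=np.array([.5346,-.1567]);ex=np.array([np.cos(a),np.sin(a)]);ey=np.array([-ex[1],ex[0]])
x=(W[...,:2]-o)@ex;y=(W[...,:2]-o)@ey;z=W[...,2]
m=(z>.066)&(z<.08)&(x>-.06)&(x<.06)&(y<-.04)&(y>-.1)
for x0 in np.arange(-.04,.05,.01):
    k=m&(x>x0)&(x<x0+.01); print(round(x0,2),k.sum(),np.round(np.percentile(y[k],[2,98]),4) if k.sum() else '')
i=c[290:400,290:430]; cv2.imwrite('pics/c5.png',cv2.resize(i,None,fx=4,fy=4,interpolation=3))
E
```

```text
position: [0.5324, -0.0822, 0.0721]
ft_force: [0.4, 9.8, 8.3]
position: [0.5324, -0.0823, 0.0721]
ft_force: [1.8, 13.4, 8.9]
position: [0.5324, -0.0823, 0.0721]
ft_force: [2.7, 18.5, 10.4]
-0.04 15 [-0.0864 -0.0799]
-0.03 14 [-0.086  -0.0803]
-0.02 109 [-0.0852 -0.0411]
-0.01 103 [-0.0861 -0.0411]
0.0 104 [-0.0845 -0.0422]
0.01 102 [-0.0858 -0.0414]
0.02 103 [-0.0853 -0.0413]
0.03 25 [-0.087  -0.0477]
0.04 15 [-0.0866 -0.0824]
```

View pics/c5.png

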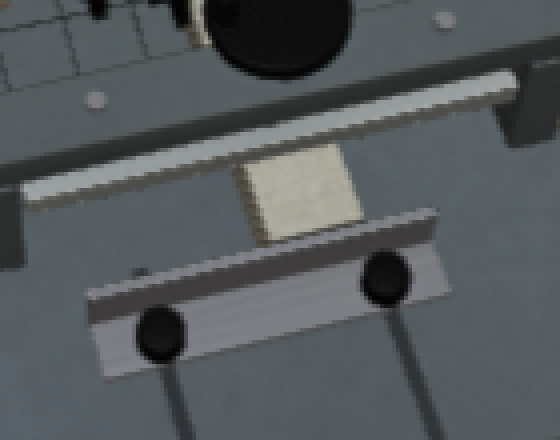

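The pad meets the gauge (Fy rises sharply at −0.0822, and the crop shows the pad end touching the strip at (310,235)). I'll ease the end push and shift towards the fence (tool +y).

```bash
for i in 1; do python3 -m pendant '[{"jaw":0,"linear":[0.2,0,0],"twist":0},{"jaw":0,"linear":[0,0.2,0],"twist":0},{"jaw":0,"linear":[0,0.2,0],"twist":0},{"jaw":0,"linear":[0,0,0],"twist":0}]';python3 -m pendant '[{"jaw":0,"linear":[0,0.15,0],"twist":0},{"jaw":0,"linear":[0,0,0],"twist":0}]'; python3 -m pendant '[{"jaw":0,"linear":[0,0.15,0],"twist":0},{"jaw":0,"linear":[0,0,0],"twist":0}]'; python3 -m pendant '[{"jaw":0,"linear":[0,0.15,0],"twist":0},{"jaw":0,"linear":[0,0,0],"twist":0}]'; done | grep -E "pos|ft"; python3 -c "
from h import *
pose()"
```

```text
position: [0.533, -0.0821, 0.0722]
ft_force: [-6.6, 6.9, 15.7]
position: [0.5335, -0.0821, 0.0723]
ft_force: [-8.0, 4.5, 16.9]
position: [0.5344, -0.082, 0.0723]
ft_force: [-10.3, 5.3, 19.0]
position: [0.5358, -0.0819, 0.0723]
ft_force: [-10.1, 3.9, 17.6]
t 9.73 p [ 0.5358 -0.0819  0.0723] yaw_y 6.31 tilt [-0.011  0.005] F [-10.1   3.9  17.6] w 0.0496 gf 60.04232883453369
```

```bash
for i in 1; do python3 -m pendant '[{"jaw":0,"linear":[0,0,-0.15],"twist":0},{"jaw":0,"linear":[0,0.15,0],"twist":0},{"jaw":0,"linear":[0,0,0],"twist":0}]';python3 -m pendant '[{"jaw":0,"linear":[0,0.15,0],"twist":0},{"jaw":0,"linear":[0,0,0],"twist":0}]'; python3 -m pendant '[{"jaw":0,"linear":[0,0.15,0],"twist":0},{"jaw":0,"linear":[0,0,0],"twist":0}]';  done | grep -E "pos|ft"; python3 -c "
from h import *
pose()"
```

```text
position: [0.5384, -0.0816, 0.0723]
ft_force: [-4.8, 5.2, 4.7]
position: [0.539, -0.0816, 0.0724]
ft_force: [-7.5, 3.6, 6.0]
position: [0.5391, -0.0815, 0.0724]
ft_force: [-10.3, 3.5, 10.7]
t 10.32 p [ 0.5391 -0.0815  0.0724] yaw_y 6.34 tilt [-0.014  0.006] F [-10.3   3.5  10.7] w 0.0495 gf 60.04028856754303
```

The fence contact is reached at x≈0.539, with the gauge contact kept. The hand leans slightly (0.8°) from the side load. I'll soften the grip so the pad beds flat, then do the diagonal push in small rows.

```bash
for i in 1; do python3 -m pendant '[{"jaw":0,"linear":[0,0,0],"twist":0},{"jaw":0,"linear":[0,0,0],"twist":0},{"jaw":0,"linear":[0,0,0],"twist":0}]' 18; python3 -m pendant '[{"jaw":0,"linear":[0,0.1,0.1],"twist":0},{"jaw":0,"linear":[0,0.1,0.1],"twist":0},{"jaw":0,"linear":[0,0,0],"twist":0}]'; done | grep -E "pos|ft|rot|grip"; python3 - <<'E'
from h import *
o,M=pose(); print(o['moment'])
c,W=snap('side','s6.png')
a=np.radians(6.4);oo=np.array([.5346,-.1567]);ex=np.array([np.cos(a),np.sin(a)]);ey=np.array([-ex[1],ex[0]])
for n in('s6.png','s5.png'):
    W=np.load('pics/'+n+'.npy');x=(W[...,:2]-oo)@ex;y=(W[...,:2]-oo)@ey;z=W[...,2]
    k=(z>.066)&(z<.08)&(x>-.02)&(x<.05)&(y<-.045)&(y>-.078)
    A=np.c_[x[k]-x[k].mean(),y[k]-y[k].mean(),np.ones(k.sum())];s,r=np.linalg.lstsq(A,z[k],rcond=None)[:2];print(n,k.sum(),'slopes',np.round(s,4),'se',np.round(np.sqrt(r/k.sum()/(A**2).sum(0)),4),'x',np.round(np.percentile(x[k],[2,98]),4))
E
```

```text
position: [0.539, -0.0816, 0.0723]
tool_rot: [0.666, 0.746, -0.003, -0.007]
ft_force: [-9.1, 3.0, 9.3]
grip_width: 0.0497
grip_force: 18.0
position: [0.5389, -0.0816, 0.071]
tool_rot: [0.665, 0.746, -0.005, -0.009]
ft_force: [-14.6, -0.5, 17.7]
grip_width: 0.0499
grip_force: 18.0
t 10.82 p [ 0.5389 -0.0816  0.071 ] yaw_y 6.57 tilt [-0.019  0.005] F [-14.6  -0.5  17.7] w 0.0499 gf 18.02976429462433
[-0.12113967  2.68331592 -0.065528  ]
s6.png 364 slopes [-0.0069 -0.0027  0.0732] se [0.0071 0.0109 0.0001] x [-0.0135  0.0354]
s5.png 366 slopes [ 0.0258 -0.0214  0.0731] se [0.0073 0.0113 0.0001] x [-0.019  0.03 ]
```

```bash
for i in 1; do python3 -m pendant '[{"jaw":0,"linear":[0,0,0],"twist":0},{"jaw":0,"linear":[-0.1,0.15,0.05],"twist":0},{"jaw":0,"linear":[-0.1,0.15,0.05],"twist":0},{"jaw":0,"linear":[0,0,0],"twist":0},{"jaw":0,"linear":[0,0,0],"twist":0}]' 28; done | grep -E "pos|ft|rot|grip"; python3 - <<'E'
from h import *
o,M=pose()
c,W=snap('side','s7.png'); c2,_=snap('scene','sc7.png')
a=np.radians(6.4);oo=np.array([.5346,-.1567]);ex=np.array([np.cos(a),np.sin(a)]);ey=np.array([-ex[1],ex[0]])
x=(W[...,:2]-oo)@ex;y=(W[...,:2]-oo)@ey;z=W[...,2]
k=(z>.066)&(z<.08)&(x>-.02)&(x<.05)&(y<-.045)&(y>-.078)
A=np.c_[x[k]-x[k].mean(),y[k]-y[k].mean(),np.ones(k.sum())];s=np.linalg.lstsq(A,z[k],rcond=None)[0];print('slopes',np.round(s,4),'x',np.round(np.percentile(x[k],[2,98]),4))
A=cv2.resize(c[230:390,260:450],(570,480),interpolation=3)[170:]; B=cv2.resize(c2[200:290,220:370],(570,342)[:2],interpolation=3)[:290]
cv2.imwrite('pics/c7.png',np.vstack([A,B]))
E
```

```text
position: [0.539, -0.0817, 0.0708]
tool_rot: [0.666, 0.746, -0.006, -0.012]
ft_force: [-18.1, 2.4, 27.3]
grip_width: 0.0497
grip_force: 28.1
t 11.28 p [ 0.539  -0.0817  0.0708] yaw_y 6.54 tilt [-0.026  0.008] F [-18.1   2.4  27.3] w 0.0497 gf 28.08676689863205
slopes [0.0094 0.022  0.073 ] x [-0.0134  0.0355]
```

View pics/c7.png

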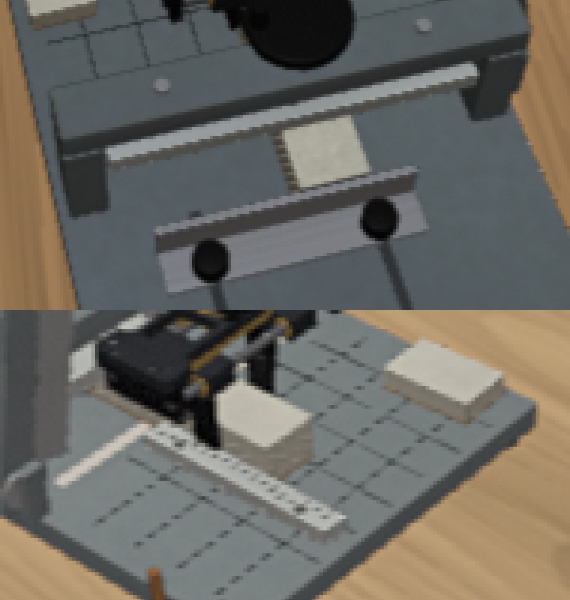

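Pad end is on the gauge and its side is on the fence, with the short pad untouched. One last small increase of the same diagonal push, mostly sideways, then a steadiness check.

```bash
python3 -m pendant '[{"jaw":0,"linear":[0,0.15,0.01],"twist":0},{"jaw":0,"linear":[0,0.15,0.01],"twist":0},{"jaw":0,"linear":[0,0,0],"twist":0},{"jaw":0,"linear":[0,0,0],"twist":0}]' 30| grep -E "pos|ft|rot|grip";python3 -m pendant '[{"jaw":0,"linear":[0,0,0],"twist":0},{"jaw":0,"linear":[0,0,0],"twist":0},{"jaw":0,"linear":[0,0,0],"twist":0},{"jaw":0,"linear":[0,0,0],"twist":0},{"jaw":0,"linear":[0,0,0],"twist":0},{"jaw":0,"linear":[0,0,0],"twist":0}]' | grep -E "pos|ft|rot|grip"; python3 - <<'E'
from h import *
o,M=pose()
c,W=snap('side','s8.png'); snap('scene','sc8.png')
a=np.radians(6.4);oo=np.array([.5346,-.1567]);ex=np.array([np.cos(a),np.sin(a)]);ey=np.array([-ex[1],ex[0]])
x=(W[...,:2]-oo)@ex;y=(W[...,:2]-oo)@ey;z=W[...,2]
k=(z>.066)&(z<.08)&(x>-.02)&(x<.05)&(y<-.045)&(y>-.078)
A=np.c_[x[k]-x[k].mean(),y[k]-y[k].mean(),np.ones(k.sum())];s=np.linalg.lstsq(A,z[k],rcond=None)[0];print('slopes',np.round(s,4),'x',np.round(np.percentile(x[k],[2,98]),4))
W=np.load('pics/sc8.png.npy');x=(W[...,:2]-oo)@ex;y=(W[...,:2]-oo)@ey;z=W[...,2]
k=(z>.066)&(z<.08)&(x>-.025)&(x<.05)&(y>.105)&(y<.14)
A=np.c_[x[k]-x[k].mean(),y[k]-y[k].mean(),np.ones(k.sum())];s=np.linalg.lstsq(A,z[k],rcond=None)[0];print('scene',k.sum(),'slopes',np.round(s,4),'x',np.round(np.percentile(x[k],[2,98]),4))
E
```

```text
position: [0.5391, -0.0816, 0.0706]
tool_rot: [0.665, 0.747, -0.008, -0.014]
ft_force: [-25.9, -0.4, 31.6]
grip_width: 0.0497
grip_force: 30.1
position: [0.5391, -0.0816, 0.0706]
tool_rot: [0.665, 0.747, -0.008, -0.014]
ft_force: [-25.0, -0.8, 32.0]
grip_width: 0.0503
grip_force: 30.1
t 12.22 p [ 0.5391 -0.0816  0.0706] yaw_y 6.63 tilt [-0.032  0.008] F [-25.   -0.8  32. ] w 0.0503 gf 30.13343632221222
slopes [0.0127 0.0039 0.0731] x [-0.0133  0.0355]
scene 134 slopes [-0.0252  0.0045  0.0703] x [-0.0108  0.0392]
```

```bash
python3 -c "
from rig import robot
print(robot.hand_in())"
```

```text
the job is handed in; nothing more can be done
None
```

The job is handed in: the long pad lies flat under the raised clamp, its leading end on the back gauge and its long side on the fence, and the hand, in front of the knife, is still pushing about 25 N sideways and 32 N down after 12 s on the clock.

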